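# Clamp the syrup thermometer in the pan clip at its depth ring

## Robot

A 7-joint arm with a two-finger parallel gripper is mounted at the origin on a cart in front of the work surface, level with it; the furniture and walls round the work are solid. World frame = base frame: x ahead of the robot, y to its left, z up, the work surface at z = 0. Lengths are in mm, angles in rad, forces in N, time in s.
With the tool pointing down it reaches from about 350 to 900 mm from the base axis. Payload 8.1 kg.
Tool frame: the origin (TCP) lies where the fingers leave the gripper's body, on its centre line; the fingertips stand 73 mm ahead of it and the grasp point (between the pads) lies 54 mm ahead of it; z points along the fingers, y is the line along which they close (so a half turn about z gives the same grasp; the last joint's range is limited). The gripper opens to 85 mm and grips with 20 to 120 N. Pads are 22 mm wide; open, the fingers measure 114 mm over their backs; the gripper's body (76 mm by 85 mm) begins 54 mm behind the grasp point. The pads swing forward as they close: fully open they stand 13 mm farther back than shut.
Start: joints at [1.118, 0.434, 0.025, 1.573, -0.012, 1.134, -0.075], TCP at [214.171, -587.17, 303.923] pointing down, gripper open.
Joint ranges: [-2.62, 2.62], [-0.44, 2.09], [-1.27, 1.32], [0.08, 2.57], [-1.32, 4.46], [0.12, 2], [-2.74, 2.74]. Speed limits (rad/s): [2.22, 2.22, 3.01, 3.01, 3.14, 3.14, 3.14].

## Interface

Orientations are given as a 3x3 rotation matrix whose columns are the frame's x, y, z axes.
In Python, from bench import sense, read_camera, close_job, spot_in, pinpoint gives the robot as it stands.
- The arm moves only by the shell command python3 -m creep [OPENING] [FORCE], which reads ROWS from standard input. ROWS is one flat JSON list of numbers that holds 1 to 12 rows one after another, with no inner brackets; each row has 4 numbers: dx, dy, dz in units of 5 mm, then a turn about the tool's z in units of 0.05 rad; each row is the pose to reach, as a shift and turn from the pose commanded when the command began, along the tool's axes at that moment; what a row does not reach only later rows make up. A row lasts 1/8 s, in which the tool goes at most 62.5 mm and 0.188 rad, less where a joint would pass 70% of its speed; a pose out of reach is approached as far as the arm can. OPENING is the opening from 0.0 (shut) to 1.0 (fully open), set as the command begins (- or left out keeps the last). The fingers move at their own pace and stop on an object; FORCE is the grip in N (left out, the last holds). Time passes only in rows, so rows that do not move let the fingers close. It prints the time, the measured TCP pose, the force, the opening and the grip force at its end. Input that does not fit is refused with a message, and nothing moves.
- sense(): the state, without advancing time (a new reading comes with each control period).
- read_camera(name): name is "side" or "top"; returns a dict with "pixels" (384x512x3 uint8, red, green, blue), "fx", "fy", "cx", "cy" (pixels), "k1" (the pictures are not rectified: a ray, as slopes to the right and down, at radius r is drawn at 1 + k1 r^2 times it, then the intrinsics apply), "cam_to_world" (4x4, takes a point from camera to world coordinates). Camera axes: x right, y up, looking along -z (the intrinsics and any distortion apply to the point x, -y, -z); pixel columns grow to the right and rows downward; lengths in mm; the calibration is good to about 2 mm. A picture is of the moment at which its call begins. There is no depth.
- close_job(): hands the job in; it is judged then, once.
Trained networks look in a picture, given as the dict that the camera call returned (one of the last four; its "shot" number tells which), for a name from the list of things; names that differ only in an ending like _2 or _b are one class to them, and where a whole thing is asked for, a point or a joint stands for the part that bears it (a point fixed in the world has none). Each returns a list of dicts, best first, with "score" (0 to 1); they miss things now and then, are a little off and sometimes report something else, mostly with a low value. They report only what shows in the picture. A call takes as long as a camera call.
- spot_in(picture, name): "box" ([left, top, width, height] in pixels, round what is visible of it).
- pinpoint(picture, name): "at" ([column, row] in pixels: a listed point, or the origin of a listed thing).
The state is a dict: "time_s": time; "q": joint angles; "qd": joint speeds; "tau": joint torques, N m; "tool_pos": TCP position; "ee_rot": TCP orientation; "wrist_force": force on the tool from outside, world axes, zero at the start; "moment": the same for the moment, N m; "opening": opening from 0.0 (shut) to 1.0 (fully open); "grasp_force": force on a finger pad.
Only numpy, scipy, OpenCV 4.12 (cv2) and the standard library are available. Lean on these libraries where they do the work, as an engineer would, in place of code of your own. Each camera call takes 0.05 s, during which the arm holds its last target. There are 200 camera calls.

## Task

Take the black pen thermometer out of the wooden stand and push its steel stem down into the guide of the clip on the saucepan's rim, until the blue depth ring is level with the guide's mouth. Nothing but your grip keeps it at that depth while the clip is open, so keep holding the handle there, never letting it sink, and turn the hand so that a finger sweeps the red lever round anticlockwise (seen from above) until it is fully closed. Finish still gripping the thermometer with the ring at the mouth, and leave the other things standing as they are.

Things in the scene. Friction and masses are not known exactly. Their poses are not given: they have to be found in the camera images.
- thermometer: loose pen thermometer, 138 mm, about 60 g, upright in one of the stand's holes. Origin at the stem's tip, z along it to the handle; round, so yaw means nothing. Round-ended steel stem of 10 mm diameter up to 94 mm; round black handle of 18 mm diameter from 94 to 138 mm with two orange bands and a flat top. In the stand the handle is 104 to 148 mm above the worktop.
- depth_ring (a point): centre of the painted blue depth ring on the stem: on the thermometer's axis, 82 mm from the tip, 12 mm below the handle.
- stand: fixed wooden block, pale with a dark edging, 60 x 150 x 75 mm high (long side along its y), origin under its centre. Two holes of 12 mm diameter, 65 mm deep, at y = -42 and +42 mm; the thermometer is in either one, the ice pick in the other.
- clip_mouth (a point): mouth centre of the clip's upright steel guide, 117 mm above the worktop; z up, -x towards the clipped part of the rim. Funnel 22 mm wide inside, 29 outside, narrowing over 12 mm to a 13 mm bore, open below, 58 mm deep in all. Three jaws in the bore grip the stem as the lever closes; until then it slides freely and would drop till the handle (12 mm above the ring) sits on the mouth.
- clip_lever (a joint): angle of the clip's red cam lever about the guide's upright axis: 0 fully open, 1.05 rad fully closed against its stop, growing anticlockwise seen from above; it starts at 0 to 0.25 and stays where it is left (about 0.1 N m of friction, a little more at the end as the jaws grip).
- lever_pad (a point): centre of the lever's red paddle, an upright plate radial to the guide's axis: 17 to 41 mm from the axis, 6 mm thick, 8 to 44 mm above the mouth (centre 29 mm out, 26 mm up). In clip_mouth's frame its bearing about z is -2.618 rad + clip_lever. Fingers that grip the handle with the ring at the mouth reach down beside its faces.
- ice_pick: loose ice pick in the stand's other hole: turned wooden handle, diameter 25 mm, top 160 mm above the worktop; to be left there.
- mill: loose glass salt mill, 44 mm diameter, 90 mm high, grey top; origin under its centre. Leave it.
- jar: loose glass jar with a grey lid, 72 mm wide, 102 mm high; origin under its centre. Leave it.
- teaspoon: loose steel teaspoon, 130 mm long, 11 mm high, lying on the worktop. Leave it.
- trivet: round wooden trivet, 197 mm, 12 mm high, origin under its centre; on it the steel saucepan (156 mm wide, rim 85 mm above the worktop, its handle away to the right and back) and the clip on its rim, all fixed together.

How it is judged:
By the outcome, as a careful person would: the job done as asked, in the order asked, and still so for the second after the job is handed in, while the arm keeps its last pose, push and grip.
It also fails if it takes over 56 s, if anything falls off the work surface, if the arm or the gripper's body presses on something with over 40 N, if the wrist force passes 120 N, or if a joint passes its speed limit or range.

## Working session

There is one attempt and no reset: what is moved stays moved. The work goes in short steps, Python scripts to look and compute and a shell command to move; the robot and the scene stay as the last step left them, time stands still between calls to the robot, and variables do not carry over. Pictures are saved under pics/ and viewed, at most 10 in all, crops included, and the job is handed in when it is done.

```bash
ls; mkdir -p pics; cat > h.py <<'E'
import numpy as np, cv2
from bench import sense, read_camera, close_job, spot_in, pinpoint
def ray(p,uv):
    K=np.array([[p["fx"],0,p["cx"]],[0,p["fy"],p["cy"]],[0,0,1]],float)
    u=cv2.undistortPoints(np.array([[uv]],float),K,np.array([p["k1"],0,0,0,0.]))[0,0]
    M=np.array(p["cam_to_world"]); d=M[:3,:3]@np.array([u[0],-u[1],-1]); return M[:3,3],d/np.linalg.norm(d)
def proj(p,X):
    M=np.array(p["cam_to_world"]); c=M[:3,:3].T@(np.array(X,float)-M[:3,3]); a=np.array([c[0],-c[1]])/-c[2]
    a=a*(1+p["k1"]*(a@a)); return np.array([a[0]*p["fx"]+p["cx"],a[1]*p["fy"]+p["cy"]])
def tri(*prs):
    A=0;b=0;R=[ray(p,uv) for p,uv in prs]
    for o,d in R:
        P=np.eye(3)-np.outer(d,d);A=A+P;b=b+P@o
    X=np.linalg.solve(A,b); return X,[round(float(np.linalg.norm((np.eye(3)-np.outer(d,d))@(X-o))),1) for o,d in R]
def atz(p,uv,z):
    o,d=ray(p,uv); return o+d*(z-o[2])/d[2]
def save(p,n): cv2.imwrite("pics/"+n,p["pixels"][:,:,::-1])
E
python3 - <<'E'
from h import *
np.set_printoptions(precision=1,suppress=True)
s=sense();print(s["time_s"],s["tool_pos"],s["ee_rot"],s["opening"])
P={n:read_camera(n) for n in("side","top")}
for n,p in P.items():
    save(p,n+"0.png");print(n,p["shot"],p["fx"],p["k1"],np.array(p["cam_to_world"]))
    for t in["thermometer","depth_ring","stand","clip_mouth","lever_pad","ice_pick","mill","jar","teaspoon","trivet"]:
        print(t,[(np.round(d["at"],1).tolist(),round(d["score"],2)) for d in pinpoint(p,t)[:2]],[(np.round(d["box"]).tolist(),round(d["score"],2)) for d in spot_in(p,t)[:2]] if t not in("clip_mouth",) else "")
E
```

```text
pics
0.0 [ 214.  -586.8  303.1] [[ 0.9  0.3 -0. ]
 [ 0.3 -0.9  0. ]
 [-0.  -0.  -1. ]] 1.000214017711932
side 1 383.64862879863205 0.0145668384189856 [[  -0.5    0.5   -0.7 -151.4]
 [  -0.8   -0.3    0.4  502.7]
 [  -0.     0.8    0.6  717.6]
 [   0.     0.     0.     1. ]]
thermometer [] [([178.0, 228.0, 10.0, 31.0], 0.57), ([319.0, 163.0, 24.0, 22.0], 0.34)]
depth_ring [([186.7, 246.1], 0.55)] [([178.0, 229.0, 8.0, 26.0], 0.63), ([200.0, 182.0, 17.0, 29.0], 0.31)]
stand [([209.1, 272.4], 0.91)] [([171.0, 232.0, 70.0, 59.0], 0.62)]
clip_mouth [([322.1, 169.1], 0.69), ([275.8, 257.3], 0.47)] 
lever_pad [([332.9, 167.5], 0.71)] [([313.0, 165.0, 25.0, 19.0], 0.73)]
ice_pick [] [([211.0, 216.0, 13.0, 26.0], 0.74)]
mill [([209.4, 208.9], 0.85)] [([201.0, 184.0, 17.0, 31.0], 0.61)]
jar [([154.9, 227.4], 0.76)] [([146.0, 195.0, 21.0, 43.0], 0.67)]
teaspoon [([273.4, 257.4], 0.64), ([210.6, 209.8], 0.19)] [([255.0, 243.0, 41.0, 27.0], 0.67)]
trivet [([312.3, 200.9], 0.89)] [([278.0, 146.0, 63.0, 71.0], 0.92)]
top 2 462.52370947486753 -0.04064004698813058 [[  -0.     1.    -0.1  408.9]
 [  -1.    -0.    -0.    81.5]
 [  -0.     0.1    1.  1233.3]
 [   0.     0.     0.     1. ]]
thermometer [([180.2, 224.8], 0.59)] [([169.0, 221.0, 11.0, 6.0], 0.6)]
depth_ring [([174.4, 223.5], 0.47)] []
stand [([198.8, 226.7], 0.58)] [([160.0, 210.0, 68.0, 38.0], 0.57)]
clip_mouth [([354.4, 206.1], 0.73)] 
lever_pad [([361.6, 214.8], 0.59)] [([346.0, 207.0, 23.0, 10.0], 0.64)]
ice_pick [] []
mill [([238.7, 150.2], 0.49), ([177.3, 152.9], 0.4)] [([232.0, 138.0, 12.0, 20.0], 0.51)]
jar [([178.0, 154.1], 0.68)] [([156.0, 133.0, 32.0, 33.0], 0.76)]
teaspoon [([264.3, 245.2], 0.64), ([239.5, 151.2], 0.37)] [([253.0, 222.0, 17.0, 52.0], 0.62), ([346.0, 201.0, 24.0, 19.0], 0.6)]
trivet [([346.5, 190.3], 0.66)] [([311.0, 130.0, 92.0, 98.0], 0.79)]
```

```bash
python3 - <<'E'
from h import *
a=cv2.imread("pics/side0.png")[135:305,140:355];b=cv2.imread("pics/top0.png")[125:265,150:410]
cv2.imwrite("pics/s0c.png",cv2.resize(a,None,fx=3.5,fy=3.5,interpolation=2));cv2.imwrite("pics/t0c.png",cv2.resize(b,None,fx=3,fy=3,interpolation=2))
np.set_printoptions(precision=1,suppress=True)
S=read_camera("side");T=read_camera("top")
print("mouth",tri((S,(322.1,169.1)),(T,(354.4,206.1))),atz(T,(354.4,206.1),117),atz(S,(322.1,169.1),117))
print("pad",tri((S,(332.9,167.5)),(T,(361.6,214.8))),atz(T,(361.6,214.8),143))
print("ring",tri((S,(186.7,246.1)),(T,(174.4,223.5))),"tip", atz(T,(180.2,224.8),10))
print("stand",atz(S,(209.1,272.4),0),atz(T,(198.8,226.7),0))
print("mill",atz(S,(209.4,208.9),0),atz(T,(238.7,150.2),0),"jar",atz(S,(154.9,227.4),0),atz(T,(178,154.1),0))
print("trivet",atz(S,(312.3,200.9),0),atz(T,(346.5,190.3),0),"spoon",atz(S,(273.4,257.4),5))
E
```

```text
mouth (array([ 505.2, -116.8,  129. ]), [1.6, 1.6]) [ 505.2 -120.2  117. ] [ 519.5 -128.   117. ]
pad (array([ 482.4, -132. ,  141. ]), [0.0, 0.0]) [ 482.2 -131.6  143. ]
ring (array([467.8, 316. , 100.6]), [3.8, 3.8]) tip [470.9 322.9  10. ]
stand [451.9 273.3   0. ] [465.7 274.8   0. ]
mill [671.6 161.7   0. ] [672.2 166.7   0. ] jar [683.2 326.4   0. ] [664.2 332.8   0. ]
trivet [ 533.4 -114.5    0. ] [ 558.  -121.7    0. ] spoon [402.9 116.4   5. ]
```

View pics/s0c.png

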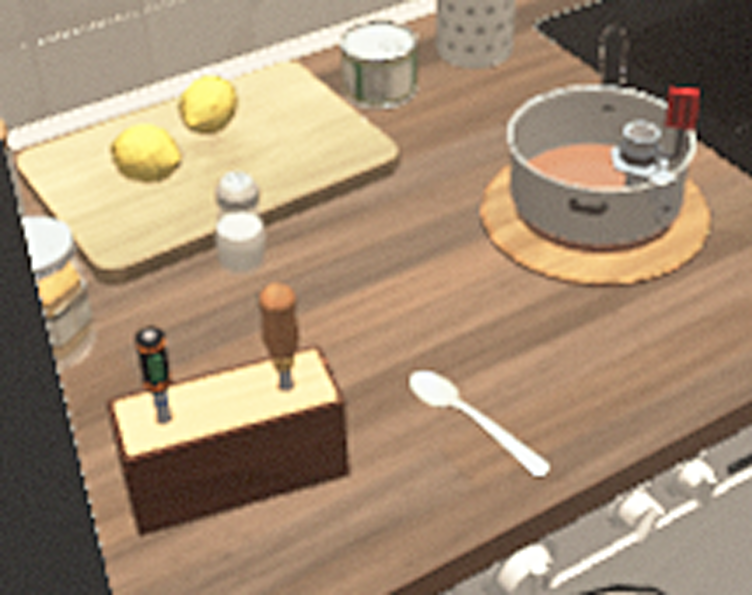

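View pics/t0c.png

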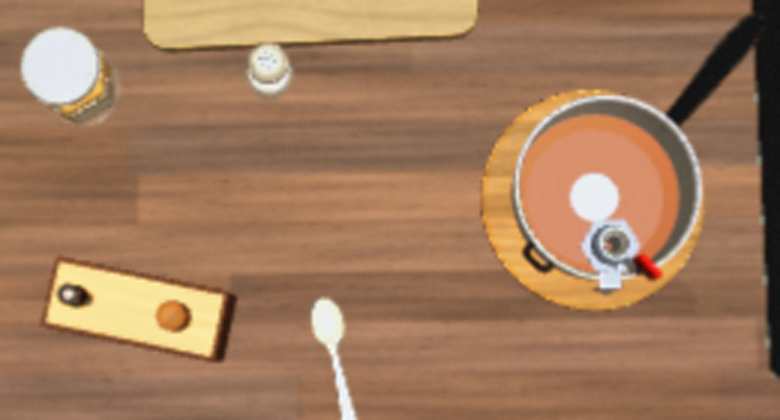

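View pics/top0.png

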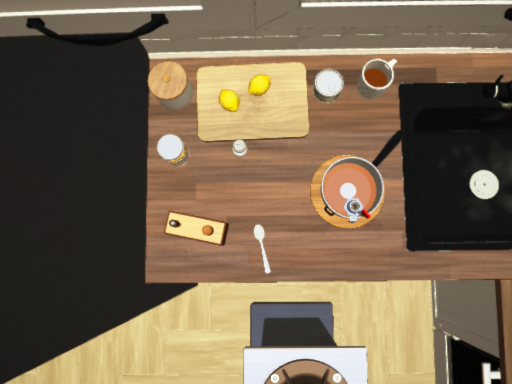

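```bash
python3 - <<'E'
from h import *
np.set_printoptions(precision=1,suppress=True)
S=read_camera("side");T=read_camera("top")
ts=(173.4,222.8)
print("top",tri((S,(182.9,230.1)),(T,ts)),atz(T,ts,148),atz(S,(182.9,230.1),148))
print("stem@75",atz(S,(186.6,254.4),75))
m=(354.7,206.0)
print("mouth",tri((S,(323.1,173)),(T,m)),atz(T,m,117),atz(S,(323.1,173),117))
for n,p,b in(("s",S,(170,222,25,40)),("t",T,(163,213,22,20))):
    l,t,w,h=b;c=p["pixels"][t:t+h,l:l+w].astype(int); k=c.sum(2)<150
    ys,xs=np.nonzero(k);print(n,xs.min()+l,xs.max()+l,ys.min()+t,ys.max()+t,xs.mean()+l,ys.mean()+t,k.sum())
for X in([470,318,148],[470,318,104],[470,318,75]):print(proj(T,X),proj(S,X))
print(sense()["q"],sense()["ee_rot"])
E
```

```text
top (array([469.3, 313. , 146.5]), [0.8, 0.8]) [468.8 311.9 148. ] [468.3 314.1 148. ]
stem@75 [466.1 316.4  75. ]
mouth (array([ 506. , -121.1,  114. ]), [0.4, 0.4]) [ 505.4 -120.9  117. ] [ 502.9 -117.6  117. ]
s 179 187 230 244 183.18367346938777 237.6734693877551 49
t 176 178 221 225 176.8 223.4 10
[170.8 222.3] [180.9 230.3]
[174.7 223.3] [183.6 244.7]
[177.1 223.9] [185.3 253.7]
[ 1.1  0.4  0.   1.6 -0.   1.1 -0.1] [[ 0.9  0.3 -0. ]
 [ 0.3 -0.9  0. ]
 [-0.  -0.  -1. ]]
```

```bash
cat >> h.py <<'E'
def shift(X,bear=None):
    s=sense();R=np.array(s["ee_rot"]);d=R.T@(np.array(X)-np.array(s["tool_pos"]))
    yb=np.arctan2(R[1,1],R[0,1]); print("shift",np.round(d,1),"dist",round(np.linalg.norm(d)),"ybear",round(yb,3),"turn",None if bear is None else round(-(bear-yb),3))
E
python3 - <<'E'
from h import *
shift([490,-150,300]);shift([468.5,313.5,270],0.)
S=read_camera("top");print(atz(S,(148,200),0),np.round(sense()["ee_rot"],3))
E
```

```text
shift [ 408.9 -316.2    3.9] dist 517 ybear -1.221 turn None
shift [ 547.5 -759.    33.9] dist 937 ybear -1.221 turn -1.221
[539.37507034 413.2111754    0.        ] [[ 0.939  0.343  0.   ]
 [ 0.343 -0.939 -0.   ]
 [-0.     0.    -1.   ]]
```

Units first: shifts go in units of 5 mm and turns go in units of 0.05 rad. So 100 mm is 20, -535 mm is -107, -0.8 rad is -16.

```bash
echo '[10,-7.8,0,0,20,-15.6,0,0,30,-23.4,0,0,40,-31.2,0,0,50,-38.8,0,0,60,-46.6,0,0,70,-54.2,0,-2,80,-62,0.8,-4,82,-73,1,-7,86,-85,1.6,-10,90,-96,2.4,-13,94,-107,3.2,-16]' | python3 -m creep 1.0; python3 - <<'E'
from h import *
shift([468.5,313.5,270],0.);print(np.round(sense()["q"],2))
E
```

```text
time_s: 3.75
tool_pos: [472.3, 78.3, 288.2]
ee_rot: [[0.404, 0.915, 0.001], [0.915, -0.404, -0.0], [0.0, 0.001, -1.0]]
wrist_force: [2.2, -0.5, -0.0]
opening: 0.999
grasp_force: 0.0
shift [213.6 -98.6  18.2] dist 236 ybear -0.416 turn -0.416
[ 0.13  0.26 -0.49  1.91  0.14  1.01 -0.84]
```

To row units: 213.6 mm is 42.72, 200 mm is 40, -0.416 rad is -8.32.

```bash
echo '[10,-4.6,0.8,-2,20,-9.2,1.6,-4,30,-13.8,2.4,-6,40,-18.4,3.2,-8,42.72,-19.72,3.6,-8.32,42.72,-19.72,3.6,-8.32]' | python3 -m creep; python3 - <<'E'
from h import *
p=read_camera("side");t=read_camera("top")
shift([468.5,313.5,179],0.);print(np.round(sense()["q"],2))
a=p["pixels"][130:300,120:280];b=t["pixels"][180:260,140:300]
im=np.vstack([cv2.resize(a,(640,680))[:,:,::-1][::1],cv2.resize(b,(640,320))[:,:,::-1]])
cv2.imwrite("pics/h1.png",cv2.resize(im,(384,600)))
E
```

```text
time_s: 4.5
tool_pos: [469.4, 312.2, 269.6]
ee_rot: [[0.004, 1.0, -0.001], [1.0, -0.004, -0.0], [-0.0, -0.001, -1.0]]
wrist_force: [0.8, -1.2, -0.4]
opening: 1.002
grasp_force: 0.0
shift [ 3.6 -1.8 90.7] dist 91 ybear -0.008 turn -0.008
[-0.24  0.44 -0.61  1.73  0.28  1.06 -0.95]
```

View pics/h1.png

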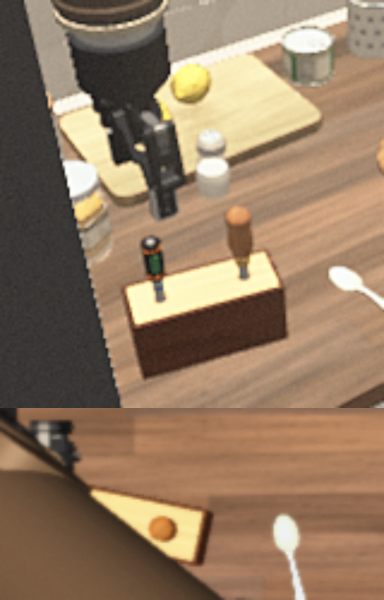

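To row units: 91 mm is 18.2, 1 mm is 0.2.

```bash
echo '[0.2,0,8,0,0.2,0,16,0,0.2,0,18.2,0,0.2,0,18.2,0]' | python3 -m creep; python3 - <<'E'
from h import *
p=read_camera("side")
a=p["pixels"][190:275,140:240]
cv2.imwrite("pics/h2.png",cv2.resize(a[:,:,::-1],None,fx=6,fy=6,interpolation=2))
E
```

```text
time_s: 5.1
tool_pos: [470.2, 311.7, 179.2]
ee_rot: [[0.007, 1.0, -0.0], [1.0, -0.007, -0.001], [-0.001, -0.0, -1.0]]
wrist_force: [0.7, 0.6, 0.8]
opening: 1.003
grasp_force: 0.0
```

View pics/h2.png

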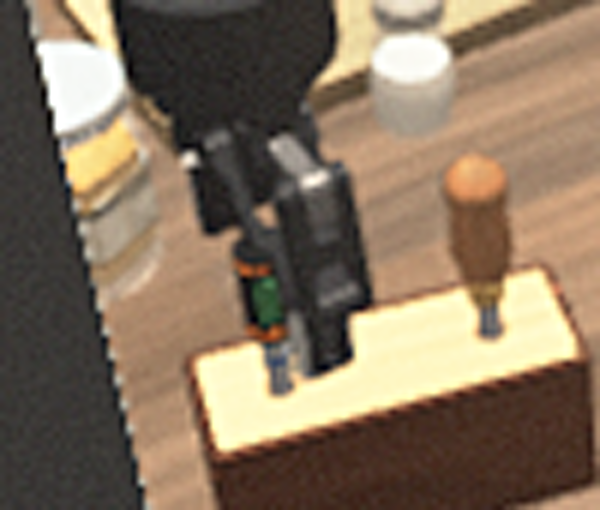

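```bash
echo '[0.3,0,0,0,0.3,0,0,0,0.3,0,0,0,0.3,0,0,0,0.3,0,0,0,0.3,0,0,0,0.3,0,0,0,0.3,0,0,0]' | python3 -m creep 0.0 70; python3 - <<'E'
from h import *
s=sense();print(s["moment"],s["opening"]*85,s["wrist_force"])
E
```

```text
time_s: 6.15
tool_pos: [469.8, 314.3, 179.1]
ee_rot: [[0.005, 1.0, 0.0], [1.0, -0.005, 0.0], [0.0, 0.0, -1.0]]
wrist_force: [-0.6, 0.4, 3.0]
opening: 0.193
grasp_force: 68.1
[-0.07120906  0.14074978  0.02374428] 16.435381819081716 [-0.59604417  0.42887343  3.01248403]
```

```bash
echo '[0,0,-5,0,0,0,-12,0,0,0,-22,0,0,0,-32,0,0,0,-34,0,0,0,-34,0]' | python3 -m creep; python3 - <<'E'
from h import *
p=read_camera("side");t=read_camera("top")
for n,q in(("side",p),("top",t)):
  for k in("depth_ring","thermometer"):print(n,k,[(np.round(d["at"],1).tolist(),round(d["score"],2)) for d in pinpoint(q,k)[:2]])
s=sense();P=np.array(s["tool_pos"]);R=np.array(s["ee_rot"])
print(P,"exp ring",proj(p,P+R[:,2]*87),"exp tip",proj(p,P+R[:,2]*169),"exp hbot",proj(p,P+R[:,2]*75),"mouth pred",proj(p,[505,-120,117]),proj(t,[505,-120,117]))
a=p["pixels"][100:240,120:260]
cv2.imwrite("pics/h3.png",cv2.resize(a[:,:,::-1],None,fx=4.28,fy=4.28,interpolation=2))
shift([505,-120,349],-0.86);print(np.round(s["q"],2))
E
```

```text
time_s: 6.9
tool_pos: [469.7, 314.0, 348.6]
ee_rot: [[0.005, 1.0, 0.0], [1.0, -0.005, -0.0], [-0.0, 0.0, -1.0]]
wrist_force: [-0.2, -1.0, -1.8]
opening: 0.192
grasp_force: 68.7
side depth_ring [([177.1, 188.3], 0.57)]
side thermometer [([179.6, 217.3], 0.63)]
top depth_ring []
top thermometer []
[469.53525183 313.89737371 347.62613487] exp ring [175.36294548 188.58869909] exp tip [180.99243567 219.25245237] exp hbot [174.47712925 183.77095227] mouth pred [323.25718936 172.38001912] [354.33731324 206.18666699]
shift [-433.7   37.6   -0.9] dist 435 ybear -0.005 turn 0.855
[-0.22  0.38 -0.63  1.62  0.23  1.22 -0.91]
```

View pics/h3.png

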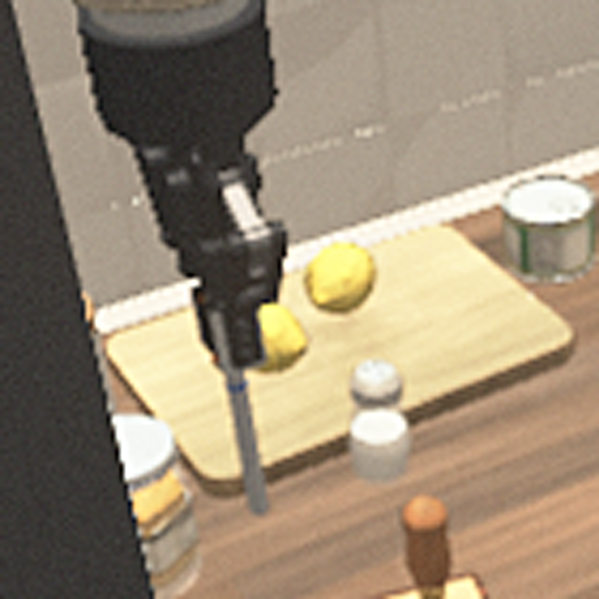

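To row units: 26 mm is 5.2, 16 mm is 3.2, 0.855 rad is 17.1.

```bash
echo '[-10,0.8,0,1,-20,1.6,0,3,-30,2.4,0,5,-40,3.2,0,7,-50,4.2,0,9,-60,5.2,0,11,-70,6.2,0,13,-80,7,0,15,-86.8,7.6,0,17,-86.8,7.6,0,17.1,-86.8,7.6,0,17.1]' | python3 -m creep; python3 - <<'E'
from h import *
p=read_camera("side");t=read_camera("top")
for k in("depth_ring","thermometer","clip_mouth","lever_pad"):print(k,[(np.round(d["at"],1).tolist(),round(d["score"],2)) for d in pinpoint(p,k)[:2]])
s=sense();P=np.array(s["tool_pos"]);R=np.array(s["ee_rot"])
print(P,"exp ring",proj(p,P+R[:,2]*87),"exp tip",proj(p,P+R[:,2]*169))
a=p["pixels"][90:210,260:400]
cv2.imwrite("pics/h4.png",cv2.resize(a[:,:,::-1],None,fx=5,fy=5,interpolation=2))
shift([505,-120,349],-0.86);print(np.round(s["q"],2))
E
```

```text
time_s: 8.57
tool_pos: [505.7, -118.7, 348.6]
ee_rot: [[0.757, 0.653, -0.0], [0.653, -0.757, 0.001], [0.0, -0.001, -1.0]]
wrist_force: [-0.6, 1.3, -0.9]
opening: 0.194
grasp_force: 68.7
depth_ring [([325.0, 122.4], 0.64)]
thermometer [([325.5, 150.5], 0.69)]
clip_mouth [([321.4, 170.1], 0.67), ([209.4, 270.0], 0.37)]
lever_pad [([335.2, 167.6], 0.71)]
[ 505.61050308 -119.14274438  348.99004341] exp ring [327.79005588 125.10810288] exp tip [324.89512359 152.83450534]
shift [-1.   0.2 -0. ] dist 1 ybear -0.859 turn 0.001
[ 0.37  0.25 -0.31  1.74  0.08  1.16 -0.81]
```

View pics/h4.png

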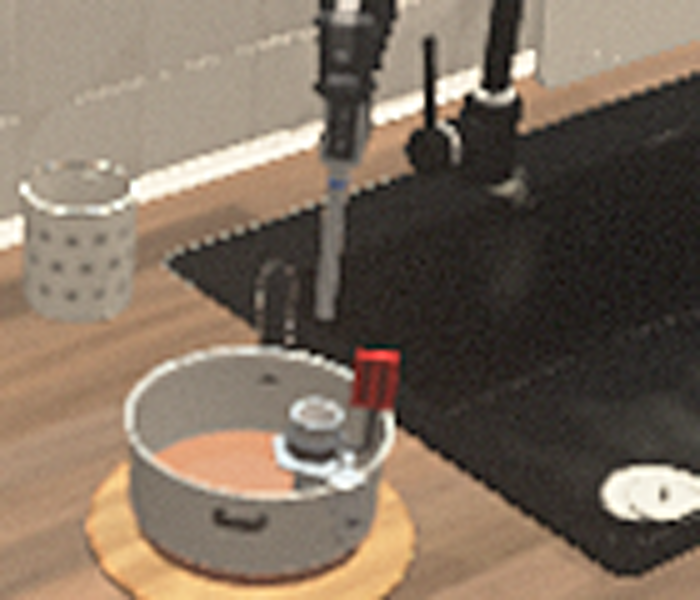

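```bash
echo '[-0.1,0,6,0,-0.1,0,11,0,-0.1,0,13,0,-0.1,0,14.4,0,-0.1,0,15.6,0,-0.1,0,16.8,0,-0.1,0,16.8,0]' | python3 -m creep
```

```text
time_s: 9.75
tool_pos: [505.3, -120.4, 264.8]
ee_rot: [[0.758, 0.652, 0.0], [0.652, -0.758, -0.0], [0.0, 0.0, -1.0]]
wrist_force: [-0.1, -0.7, -1.5]
opening: 0.193
grasp_force: 68.6
```

To row units: 45 mm is 9, 40 mm is 8.

```bash
echo '[0,0,1.6,0,0,0,3.2,0,0,0,4.8,0,0,0,6.4,0,0,0,8,0,0,0,9,0,0,0,9,0]' | python3 -m creep; python3 - <<'E'
from h import *
p=read_camera("side");s=sense();P=np.array(s["tool_pos"]);R=np.array(s["ee_rot"])
print(P,s["wrist_force"],"exp ring",proj(p,P+R[:,2]*87),"mouth",proj(p,[505,-120,117]))
for k in("depth_ring","clip_mouth","lever_pad"):print(k,[(np.round(d["at"],1).tolist(),round(d["score"],2)) for d in pinpoint(p,k)[:2]])
a=p["pixels"][130:190,290:360]
cv2.imwrite("pics/h5.png",cv2.resize(a[:,:,::-1],None,fx=10,fy=10,interpolation=2))
E
```

```text
time_s: 10.62
tool_pos: [505.2, -120.5, 219.5]
ee_rot: [[0.758, 0.652, -0.0], [0.652, -0.758, -0.0], [-0.0, -0.0, -1.0]]
wrist_force: [2.3, -2.1, -2.8]
opening: 0.193
grasp_force: 68.5
[ 505.19917514 -120.46925266  219.69764723] [ 2.28602851 -1.87415995 -2.19164377] exp ring [323.84378322 167.55820362] mouth [323.25718936 172.38001912]
depth_ring [([320.4, 170.2], 0.6), ([323.4, 170.4], 0.35)]
clip_mouth [([320.1, 168.5], 0.96)]
lever_pad [([333.5, 168.0], 0.68)]
```

View pics/h5.png

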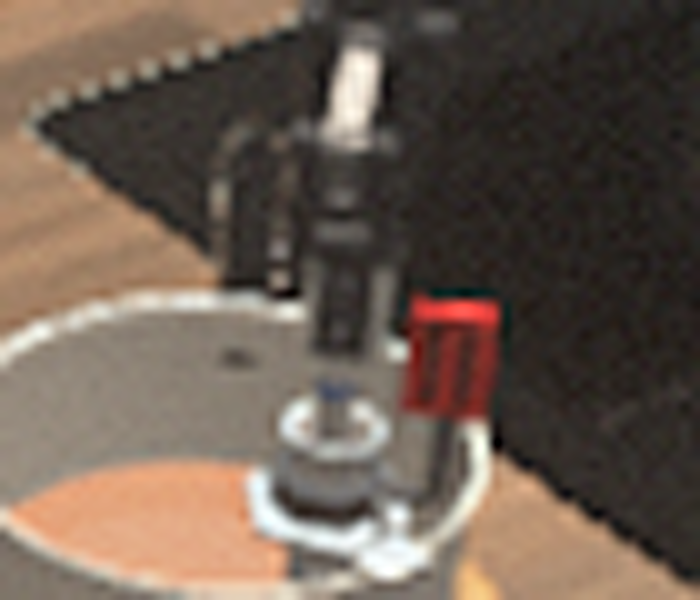

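To row units: 15.5 mm is 3.1, 5 mm is 1.

```bash
echo '[0,0.16,1,0,0,0.16,2,0,0,0.16,2.8,0,0,0.16,3.1,0,0,0.16,3.1,0,0,0.16,3.1,0]' | python3 -m creep; python3 - <<'E'
from h import *
p=read_camera("side");s=sense();P=np.array(s["tool_pos"]);R=np.array(s["ee_rot"])
print(P,s["wrist_force"],"front ring",proj(p,P+R[:,2]*87+5*np.array([-.86,.5,0])))
t=read_camera("top")
for n,q in(("s",p),("t",t)): print(n,[(np.round(d["at"],1).tolist(),round(d["score"],2)) for d in pinpoint(q,"lever_pad")[:2]])
a=p["pixels"][130:190,290:360];b=t["pixels"][185:230,330:383]
im=np.hstack([cv2.resize(a,None,fx=8,fy=8,interpolation=2)[:360],cv2.resize(b,(240,204))[[*range(204)]+[203]*156]] ) if 0 else cv2.resize(a,None,fx=8,fy=8,interpolation=2)
cv2.imwrite("pics/h6.png",im[:,:,::-1])
E
```

```text
time_s: 11.58
tool_pos: [505.7, -120.8, 204.4]
ee_rot: [[0.758, 0.652, -0.0], [0.652, -0.758, 0.0], [-0.0, -0.0, -1.0]]
wrist_force: [-0.2, 0.3, -0.1]
opening: 0.192
grasp_force: 68.7
[ 505.68560574 -120.81700145  204.46268417] [ 0.69527216  0.58090695 -0.43518254] front ring [323.65482226 173.03642359]
s [([330.7, 166.0], 0.48)]
t []
```

View pics/h6.png

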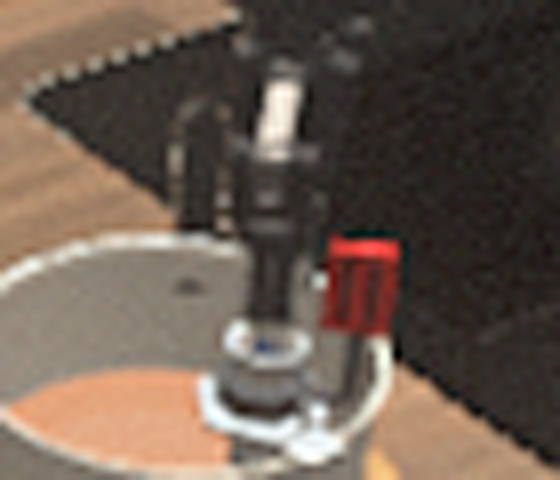

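```bash
echo '[0,0,0,-2,0,0,0,-4,0,0,0,-6,0,0,0,-8,0,0,0,-10,0,0,0,-12,0,0,0,-14,0,0,0,-16,0,0,0,-18,0,0,0,-20,0,0,0,-22,0,0,0,-22]' | python3 -m creep; python3 - <<'E'
from h import *
p=read_camera("side");s=sense();P=np.array(s["tool_pos"])
print(s["moment"],np.round(s["q"],2));shift(P)
print([(np.round(d["at"],1).tolist(),round(d["score"],2)) for d in pinpoint(p,"lever_pad")[:2]])
for b in(-2.6,-2.2,-2.0,-1.9,-1.8,-1.7,-1.6,-1.5):print(b,proj(p,[505.3+29*np.cos(b),-120.5+29*np.sin(b),143]))
E
```

```text
time_s: 13.28
tool_pos: [506.7, -120.7, 204.9]
ee_rot: [[-0.237, 0.971, 0.003], [0.971, 0.237, 0.0], [-0.0, 0.003, -1.0]]
wrist_force: [3.9, 1.0, -0.6]
opening: 0.19
grasp_force: 70.8
[ 0.15656815 -1.30538225 -0.13783705] [ 0.55  0.44 -0.55  1.91  0.3   0.87  0.08]
shift [0. 0. 0.] dist 0 ybear 0.238 turn None
[([332.3, 164.7], 0.57)]
-2.6 [334.43713908 166.82095494]
-2.2 [334.88565327 164.57408881]
-2.0 [334.46676008 163.43087638]
-1.9 [334.10346318 162.87437708]
-1.8 [333.64293232 162.3352253 ]
-1.7 [333.09029444 161.81859327]
-1.6 [332.45149419 161.32937323]
-1.5 [331.73321911 160.87213954]
```

To row units: -0.3 rad is -6.

```bash
echo '[0,0,0,-1.2,0,0,0,-2.4,0,0,0,-3.6,0,0,0,-4.8,0,0,0,-6,0,0,0,-6]' | python3 -m creep; python3 - <<'E'
from h import *
p=read_camera("side");s=sense();P=np.array(s["tool_pos"])
print(s["moment"],np.round(s["q"],2));shift(P)
print([(np.round(d["at"],1).tolist(),round(d["score"],2)) for d in pinpoint(p,"lever_pad")[:2]])
a=p["pixels"][130:190,290:360]
cv2.imwrite("pics/h7.png",cv2.resize(a,None,fx=8,fy=8,interpolation=2)[:,:,::-1])
E
```

```text
time_s: 14.12
tool_pos: [506.8, -120.9, 204.9]
ee_rot: [[-0.513, 0.858, 0.003], [0.858, 0.513, -0.0], [-0.001, 0.002, -1.0]]
wrist_force: [5.9, 0.5, -1.4]
opening: 0.194
grasp_force: 72.5
[-0.00891649 -1.5889032  -0.1490997 ] [ 0.6   0.46 -0.63  1.91  0.34  0.88  0.34]
shift [0. 0. 0.] dist 0 ybear 0.538 turn None
[([331.8, 165.4], 0.56)]
```

View pics/h7.png

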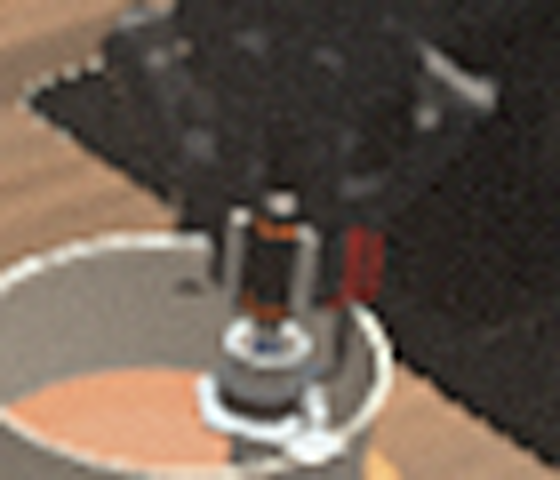

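```bash
for i in 1; do echo '[0,0,0.06,-1,0,0,0.06,-2,0,0,0.06,-2]' | python3 -m creep; done; python3 -c "
from h import *
s=sense();print(s['moment']);shift(s['tool_pos'])"
```

```text
time_s: 14.6
tool_pos: [507.0, -121.0, 204.8]
ee_rot: [[-0.596, 0.803, 0.003], [0.803, 0.596, -0.0], [-0.002, 0.002, -1.0]]
wrist_force: [5.2, 1.0, 1.5]
opening: 0.191
grasp_force: 71.9
[-0.06245966 -1.63569824 -0.07021284]
shift [0. 0. 0.] dist 0 ybear 0.638 turn None
```

To row units: -0.1 rad is -2.

```bash
echo '[0,0,0,-1,0,0,0,-2,0,0,0,-2]' | python3 -m creep; python3 -c "
from h import *
s=sense();print(s['moment']);shift(s['tool_pos'])"
```

```text
time_s: 14.98
tool_pos: [506.9, -121.1, 204.8]
ee_rot: [[-0.673, 0.74, 0.003], [0.74, 0.673, -0.0], [-0.002, 0.002, -1.0]]
wrist_force: [5.5, 0.7, 1.4]
opening: 0.196
grasp_force: 73.1
[-0.19592423 -1.68217508 -0.13073453]
shift [0. 0. 0.] dist 0 ybear 0.738 turn None
```

To row units: -0.1 rad is -2.

```bash
echo '[0,0,0,-1,0,0,0,-2,0,0,0,-2]' | python3 -m creep; python3 -c "
from h import *
s=sense();print(s['moment']);shift(s['tool_pos'])
p=read_camera('side');print(s['wrist_force'])
a=p['pixels'][130:190,290:360]
cv2.imwrite('pics/h8.png',cv2.resize(a,None,fx=8,fy=8,interpolation=2)[:,:,::-1])"
```

```text
time_s: 15.35
tool_pos: [505.8, -120.7, 204.6]
ee_rot: [[-0.743, 0.669, 0.0], [0.669, 0.743, -0.0], [-0.0, 0.0, -1.0]]
wrist_force: [1.3, 2.2, 6.0]
opening: 0.192
grasp_force: 72.9
[ 0.18188841 -0.64632658 -0.1401026 ]
shift [0. 0. 0.] dist 0 ybear 0.838 turn None
[1.34393931 2.18252798 6.0279836 ]
```

View pics/h8.png

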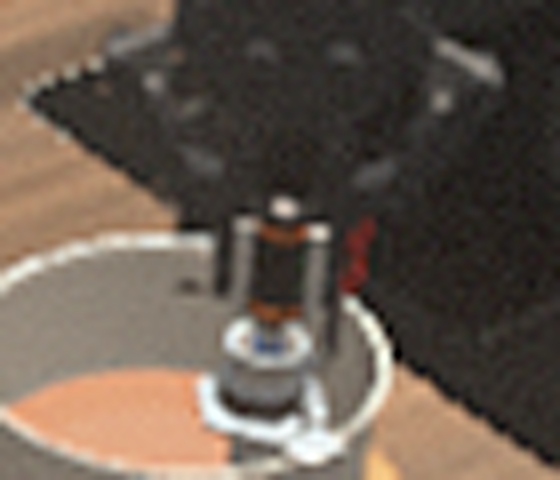

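To row units: -0.08 rad is -1.6.

```bash
echo '[0,0,0,-0.8,0,0,0,-1.6,0,0,0,-1.6]' | python3 -m creep; python3 -c "
from h import *
s=sense();print(s['moment']);shift(s['tool_pos'])"
```

```text
time_s: 15.78
tool_pos: [505.1, -120.3, 204.4]
ee_rot: [[-0.795, 0.607, -0.001], [0.607, 0.795, 0.0], [0.001, -0.001, -1.0]]
wrist_force: [-2.3, 3.4, 8.1]
opening: 0.188
grasp_force: 75.4
[ 0.52557997 -0.06604336 -0.27412992]
shift [0. 0. 0.] dist 0 ybear 0.918 turn None
```

To row units: -0.04 rad is -0.8.

```bash
echo '[0,0,0,-0.8,0,0,0,-0.8,0,0,0,-0.8]' | python3 -m creep; python3 -c "
from h import *
s=sense();print(s['moment']);shift(s['tool_pos'])"
```

```text
time_s: 16.15
tool_pos: [504.7, -120.4, 204.4]
ee_rot: [[-0.818, 0.575, -0.002], [0.575, 0.818, -0.0], [0.002, -0.001, -1.0]]
wrist_force: [-4.5, 2.7, 9.1]
opening: 0.188
grasp_force: 77.6
[ 0.41069151  0.20551144 -0.29983161]
shift [0. 0. 0.] dist 0 ybear 0.958 turn None
```

```bash
echo '[0,0,0,-0.8,0,0,0,-0.8,0,0,0,-0.8]' | python3 -m creep; python3 -c "
from h import *
s=sense();print(s['moment']);shift(s['tool_pos'])"
```

```text
time_s: 16.52
tool_pos: [504.2, -120.0, 204.3]
ee_rot: [[-0.84, 0.542, -0.003], [0.542, 0.84, 0.0], [0.003, -0.002, -1.0]]
wrist_force: [-6.3, 3.7, 11.8]
opening: 0.193
grasp_force: 75.8
[ 0.85114234  0.9502902  -0.24693955]
shift [0. 0. 0.] dist 0 ybear 0.998 turn None
```

```bash
cat > red.py <<'E'
from h import *
def red(p):
    c=p["pixels"][145:180,320:350].astype(int);k=(c[:,:,0]>70)&(c[:,:,0]>2*c[:,:,1])&(c[:,:,0]>1.8*c[:,:,2])
    y,x=np.nonzero(k);return x.mean()+320,y.mean()+145,x.min()+320,x.max()+320,y.min()+145,y.max()+145,k.sum()
E
python3 - <<'E'
from red import *
p=read_camera("side");print(np.round(red(p),1))
for b in(-1.9,-1.8,-1.7,-1.6,-1.5,-1.4,-1.3):
    f=lambda r,z:np.round(proj(p,[505.3+r*np.cos(b),-120.5+r*np.sin(b),z]),1)
    print(b,f(41,161),f(41,125),f(17,125))
a=p['pixels'][140:185,300:360]
cv2.imwrite('pics/h9.png',cv2.resize(a,None,fx=10,fy=10,interpolation=2)[:,:,::-1])
E
```

```text
[334.5 161.6 333.  336.  157.  165.   14. ]
-1.9 [338.9 156.7] [337.5 167.7] [329.4 169. ]
-1.8 [338.3 155.9] [336.8 167. ] [329.1 168.7]
-1.7 [337.5 155.2] [336.  166.2] [328.8 168.4]
-1.6 [336.5 154.5] [335.2 165.5] [328.4 168.1]
-1.5 [335.5 153.9] [334.1 164.9] [328.  167.8]
-1.4 [334.4 153.3] [333.  164.3] [327.5 167.5]
-1.3 [333.2 152.8] [331.8 163.8] [327.  167.3]
```

View pics/h9.png

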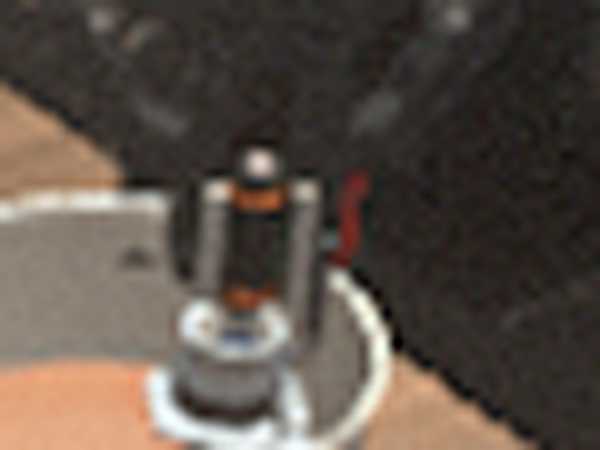

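To row units: -2 mm is -0.4, -1 mm is -0.2, -0.03 rad is -0.6.

```bash
echo '[-0.2,0,-0.06,0,-0.4,0,-0.06,-0.6,-0.4,0,-0.06,-0.6,-0.4,0,-0.06,-0.6]' | python3 -m creep; python3 -c "
from red import *
s=sense();print(s['moment']);shift(s['tool_pos']);print(np.round([red(read_camera('side')) for i in range(3)],1))"
```

```text
time_s: 17.08
tool_pos: [504.2, -120.2, 204.1]
ee_rot: [[-0.856, 0.516, -0.007], [0.516, 0.856, 0.001], [0.007, -0.003, -1.0]]
wrist_force: [-13.8, 6.6, 14.7]
opening: 0.195
grasp_force: 79.4
[ 1.57877029  2.16158933 -0.40210109]
shift [0. 0. 0.] dist 0 ybear 1.028 turn None
[[334.6 161.9 334.  336.  158.  166.   14. ]
 [334.1 161.7 327.  336.  158.  166.   15. ]
 [334.6 161.8 334.  336.  158.  166.   14. ]]
```

```bash
echo '[0.2,0,0,0,0.2,0,0,0,0.2,0,0,0]' | python3 -m creep; python3 -c "
from red import *
s=sense();print(s['moment'],s['wrist_force'],s['tool_pos'])
for i in range(2):
  p=read_camera('side');c=p['pixels'][165:182,315:332].astype(int);k=(c[:,:,2]-c[:,:,0]>25);y,x=np.nonzero(k);print(x.mean()+315,y.mean()+165,k.sum(),np.round(red(p),1))
im=cv2.imread('pics/h6.png')[:,:,::-1].astype(int)[280:416,200:336];k=(im[:,:,2]-im[:,:,0]>25);y,x=np.nonzero(k);print('before',(x.mean()+200)/8+290,(y.mean()+280)/8+130)
print(proj(p,[505.3-4.3,-120.5+2.5,117]))"
```

```text
time_s: 17.6
tool_pos: [504.0, -120.1, 204.2]
ee_rot: [[-0.856, 0.516, -0.005], [0.516, 0.856, 0.001], [0.005, -0.002, -1.0]]
wrist_force: [-10.2, 6.2, 11.8]
opening: 0.192
grasp_force: 78.2
[ 1.20817993  1.49944289 -0.35711174] [-10.16430354   6.20648054  11.80177742] [ 504.01742998 -120.13338616  204.15307098]
nan nan 0 [333.8 162.3 323.  336.  158.  170.   14. ]
nan nan 0 [334.6 161.7 334.  336.  158.  166.   15. ]
before 322.7133620689655 173.41594827586206
[323.64398572 173.27554002]<string>:5: RuntimeWarning: Mean of empty slice.
  ret = ret.dtype.type(ret / rcount)
```

```bash
python3 -c "
from h import *
def w(c):
  e=np.clip((c[:,:,2]-c[:,:,0]).astype(float)-10,0,None)[40:47,29:38];y,x=np.mgrid[40:47,29:38];return round((e*x).sum()/e.sum()+290,2),round((e*y).sum()/e.sum()+130,2),round(e.max())
for n in('h6','h7','h8'): print(n,w(cv2.resize(cv2.imread('pics/%s.png'%n),(70,60),interpolation=cv2.INTER_AREA)[:,:,::-1].astype(int)))
for i in range(3): print(w(read_camera('side')['pixels'][130:190,290:360].astype(int)))
"
```

```text
h6 (np.float64(322.39), np.float64(173.0), 17)
h7 (np.float64(322.7), np.float64(173.0), 18)
h8 (np.float64(322.6), np.float64(172.75), 24)
(np.float64(322.6), np.float64(173.3), 7)
(np.float64(323.0), np.float64(173.55), 5)
(np.float64(322.75), np.float64(173.38), 5)
```

```bash
python3 -c "
from bench import close_job
print(close_job())"
```

```text
the job is handed in; nothing more can be done
None
```

The job is handed in: the thermometer is in the clip with the blue ring at the mouth to within about 1 mm by my measurements, still gripped, and the lever is pressed against its closed stop. I viewed 12 pictures, two over the limit of 10, and no result came back from the hand-in.

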